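# Weigh out brass joint rings on the spring scale

## Robot

A 6-joint arm with a two-finger parallel gripper is mounted at the origin on the work surface. World frame = base frame: x ahead of the robot, y to its left, z up, the work surface at z = 0. Lengths are in m, angles in rad, forces in N, time in s.
With the tool pointing down it reaches from about 0.325 to 0.875 m from the base axis. Payload 4.4 kg.
Tool frame: the origin (TCP) lies on the front face of the gripper's body, between the roots of the fingers; the fingertips stand 73 mm ahead of it and the grasp point (between the pads) lies 54 mm ahead of it (env.tips_ahead is the distance from the TCP to the fingertips, in m); z points along the fingers, y is the line along which they close (so a half turn about z gives the same grasp; the last joint's range is limited). The gripper opens to 85 mm and grips with 20 to 120 N. Pads are 22 mm wide; open, the fingers measure 114 mm over their backs; the gripper's body (76 mm by 85 mm) begins 54 mm behind the grasp point. The pads swing forward as they close: fully open they stand 13 mm farther back than shut.
Start: joints at [-1.401, 0.207, 1.542, -0, 1.393, -0.15], TCP at [0.181, -0.546, 0.304] pointing down, gripper open.
Joint ranges: [-2.73, 2.73], [-0.86, 2.22], [0.23, 2.46], [-1.11, 4.25], [0.08, 2.63], [-2.82, 2.82]. Speed limits (rad/s): [2.79, 2.79, 3.14, 3.14, 3.14, 3.14].

## Interface

Orientations are given as a rotation vector (axis times angle).
In Python, from rig import env gives the robot as it stands.
- The arm moves only by the shell command python3 -m crank 'ROWS'. ROWS is a JSON object of lists of equal length, an entry for each row: "xyz": the shift along the world's x, y, z in mm, a list of three; "yaw": the turn about the world's z in degrees; "claw": the finger opening in mm, from 0 to 85.4. In form: {"xyz": [[tx, ty, tz], ...], "yaw": [yaw, ...], "claw": [claw, ...]}. A call has 1 to 8 rows; each row shifts and turns the commanded pose from where the row before left it; what a row does not reach is not made up. A row lasts 1/8 s, in which the tool goes at most 62.5 mm and 10.7 degrees, less where a joint would pass 70% of its speed; a pose out of reach is approached as far as the arm can. A call is refused whole if a number of a shift passes 62.5 or a number of a turn 10.7, either way. A call with a gripper value outside its range is refused whole. The fingers move at their own pace and stop on an object; the grip force is fixed at half the most. Time passes only in rows, so rows that do not move let the fingers close. It gives the time, the measured TCP pose, the force, the opening and the grip force at its end, in the units of the state.
- env.read_state(): the state, without advancing time (a new reading comes with each control period).
- env.camera(name): name is "scene" or "top" or "wrist"; returns the picture (420x560x3 uint8, blue, green, red); there is no depth.
- env.calibration(name): a dict with "K" (3x3 intrinsics, pixels), "R" (3x3) and "t" (3): a world point X has camera coordinates R X + t. Camera axes: x right, y down, z forward; pixel columns grow to the right and rows downward; lengths in m; the calibration is good to about 2 mm. The wrist camera is an equidistant fisheye: a pixel r from the principal point sees the ray r / f radians off the axis. A picture is of the moment at which its call begins: read the wrist's pose just before it. calibration takes no time and is no camera call; for the wrist camera it gives the pose at the moment of the call.
- env.close_job(): hands the job in; it is judged then, once.
The state is a dict: "time": time; "joint_positions": joint angles; "joint_vel": joint speeds; "joint_efforts": joint torques, N m; "eef_pos": TCP position; "tool_rot": TCP orientation; "wrist_force": force on the tool from outside, world axes, zero at the start; "torque": the same for the moment, N m; "finger_gap": finger opening in m; "grasp_force": force on a finger pad.
Only numpy, scipy, OpenCV 4.12 (cv2) and the standard library are available. Lean on these libraries where they do the work, as an engineer would, in place of code of your own. Each camera call takes 0.05 s, during which the arm holds its last target. There are 200 camera calls.

## Task

Weigh out brass rings: thread them one at a time over the upright post on the scale's pan, letting each settle and reading the dial, until the needle reaches or first passes the pointer set on the dial, and then stop; leave the spare rings lying where they are on the board. The scale is delicate and its post stands a little off the pan's centre: feel for it lightly, lower each ring all the way down gently instead of dropping it, never press the pan hard, and do not disturb the other things on the table.

Things in the scene. Friction and masses are not known exactly. Their poses are not given: they have to be found in the camera images.
- scale: grey spring scale, fixed. Origin: on the table under the pan's centre; x points from pan to dial, z up. 140 mm wide, from x = -65 to +200 mm; housing 34 mm high under the pan, 54 mm under the dial (centre x = 135 mm, diameter 122 mm). Pan: flat disc, diameter 110 mm, its top 78 mm above the table when empty, carrying a steel foot (diameter 26, 14 mm high) with the post (see seat)
- seat (a point): on the pan's centre axis at the level of the foot's top (95 mm up, empty); sinks with the pan; axes as scale. The post (diameter 14, rising 50 mm above this level, flat top, 1.5 mm chamfer) and foot share a vertical axis 4 mm off the pan's centre, in a direction that differs each time and is not measured; firm when touched lightly. Rings fit it with 1.5 mm to spare all round and stack on the foot
- pan (a joint): how far the pan has sunk, m: 0 empty, grows downwards, about 0.00294 per ring. The spring gives 200 N per metre (1 N sinks it 5 mm). Loads that sink it more than 0.020 (4 N, rings and pressing together) spoil the scale
- needle (a joint): the dial's long thin black needle, rad: 0 with the pan empty, grows clockwise seen from above, about 0.40 per ring
- mark (a joint): the dial's pointer, set beforehand (broad dark arrow head under the needle), rad, on the needle's scale: reached when the needle's value is not less than this. It stays put, between 0.5 and 1.15: two or three rings are needed
- needle_tip (a point): tip of the needle, 42 mm from the dial's centre
- mark_tip (a point): tip of the pointer's arrow head, 50 mm from the dial's centre; its y points outwards, its x clockwise
- board: flat dark wooden board, 200 x 200 x 12 mm, fixed to the table, with the four rings lying on it about 96 mm apart in a square. Origin: centre of its underside
- ring0: one of four alike loose brass rings (pipe joint rings), about 60 g (up to 8 percent lighter or heavier each): outer diameter 32 mm, bore 17 mm, 12 mm high, lying flat on the board. Origin: centre of its underside; z is the ring's axis
- ring1: one of four alike loose brass rings (pipe joint rings), about 60 g (up to 8 percent lighter or heavier each): outer diameter 32 mm, bore 17 mm, 12 mm high, lying flat on the board. Origin: centre of its underside; z is the ring's axis
- ring2: one of four alike loose brass rings (pipe joint rings), about 60 g (up to 8 percent lighter or heavier each): outer diameter 32 mm, bore 17 mm, 12 mm high, lying flat on the board. Origin: centre of its underside; z is the ring's axis
- ring3: one of four alike loose brass rings (pipe joint rings), about 60 g (up to 8 percent lighter or heavier each): outer diameter 32 mm, bore 17 mm, 12 mm high, lying flat on the board. Origin: centre of its underside; z is the ring's axis
- jar: amber glass jar with steel lid, diameter 54 mm, 75 mm high, a bystander. Origin: centre of its underside
- gourd: small dry gourd standing up, 72 mm wide, 102 mm high, a bystander. Origin: centre of its underside
- driver: screwdriver with a wooden handle, 170 mm long, lying on the table, a bystander. Origin: middle of its underside; x runs along it

How it is judged:
By the outcome, as a careful person would: the job done as asked, in the order asked, and still so for the second after the job is handed in, with the robot touching nothing.
It also fails if it takes over 72 s, if anything falls off the work surface, if the arm or the gripper's body presses on something with over 40 N, if the wrist force passes 120 N, or if a joint passes its speed limit or range.

## Working session

There is one attempt and no reset: what is moved stays moved. The work goes in short steps, Python scripts to look and compute and a shell command to move; the robot and the scene stay as the last step left them, time stands still between calls to the robot, and variables do not carry over. Pictures are saved under pics/ and viewed, at most 10 in all, crops included, and the job is handed in when it is done.

```bash
mkdir -p pics; ls; python3 - <<'E'
from rig import env
import cv2,numpy as np
s=env.read_state();print(s)
for n in ("top","scene"):
    im=env.camera(n);cv2.imwrite(f"pics/{n}0.png",im);c=env.calibration(n);print(n,c)
E
```

```text
pics
{'time': 0.0, 'joint_positions': array([-1.40048484e+00,  2.07424117e-01,  1.54295743e+00, -9.04425972e-06,
        1.39350424e+00, -1.50480978e-01]), 'joint_vel': array([ 0.00108416,  0.0009646 ,  0.00083576, -0.00021267, -0.0014149 ,
       -0.00019849]), 'joint_efforts': array([ 1.91091758e-04, -3.83036041e+01, -2.91592473e+01, -2.05051979e-04,
        1.06414984e-02, -1.00676672e-05]), 'eef_pos': array([ 0.18120399, -0.5450756 ,  0.30272159]), 'tool_rot': array([-3.09900351e+00, -5.01378055e-01,  4.96587903e-05]), 'wrist_force': array([0.3093419 , 0.13878485, 0.4228716 ]), 'torque': array([-0.01457   , -0.00886757, -0.02228994]), 'grasp_force': 0.0, 'finger_gap': 0.08548740028920708}
top {'K': array([[423.66848757,   0.        , 276.89086076],
       [  0.        , 423.66848757, 213.02410192],
       [  0.        ,   0.        ,   1.        ]]), 'R': array([[ 0.1166581 , -0.99316503,  0.00375686],
       [-0.97115768, -0.11486349, -0.20894768],
       [ 0.20795106,  0.02072693, -0.9779196 ]]), 't': array([-0.05919089,  0.61380721,  0.95665721])}
scene {'K': array([[397.18793449,   0.        , 280.19730169],
       [  0.        , 397.18793449, 209.60056833],
       [  0.        ,   0.        ,   1.        ]]), 'R': array([[-0.84382168,  0.53659946, -0.00509831],
       [ 0.3425075 ,  0.53124274, -0.77489984],
       [-0.4131024 , -0.65562349, -0.63206348]]), 't': array([ 0.49481721, -0.16265923,  1.24707844])}
```

View pics/top0.png

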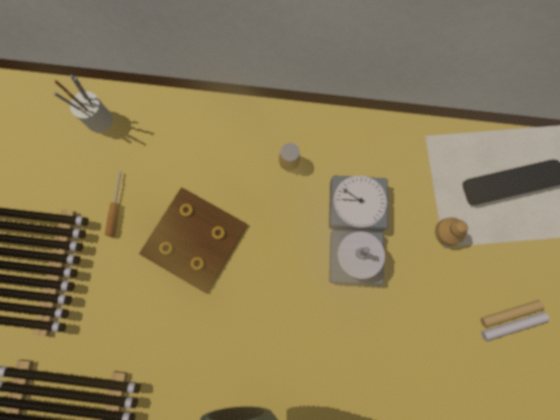

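View pics/scene0.png

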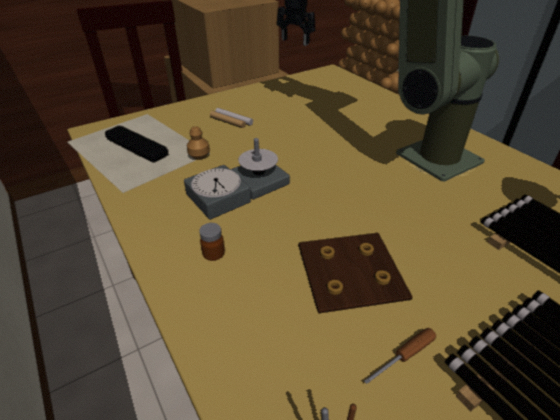

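The top view shows four rings at about (186,210), (218,232), (166,248) and (197,264). The dial is near (360,201), the pan near (361,255), the jar at (290,156) and the gourd at (452,231). The scene view agrees with this.

```bash
cat > h.py <<'E'
import cv2,numpy as np
from rig import env
def ray(n,px,c=None):
    c=c or env.calibration(n);K,R,t=c["K"],c["R"],c["t"]
    p=np.array(px,float);d=np.array([(p[0]-K[0,2])/K[0,0],(p[1]-K[1,2])/K[1,1]])
    if n=="wrist":
        r=np.hypot(*d);v=np.array([*(d/max(r,1e-9)*np.sin(r)),np.cos(r)])
    else: v=np.array([*d,1])
    return -R.T@t,R.T@v
def onplane(n,px,z,c=None):
    o,d=ray(n,px,c);return o+d*(z-o[2])/d[2]
def proj(n,X,c=None):
    c=c or env.calibration(n);q=c["R"]@np.array(X,float)+c["t"]
    if n=="wrist":
        r=np.hypot(q[0],q[1]);a=np.arctan2(r,q[2]);u=q[:2]/max(r,1e-9)*a
    else:u=q[:2]/q[2]
    return c["K"][:2,:2]@u+c["K"][:2,2]
def cross(n1,p1,n2,p2):
    o1,d1=ray(n1,p1);o2,d2=ray(n2,p2)
    s=np.linalg.lstsq(np.c_[d1,-d2],o2-o1,rcond=None)[0]
    a,b=o1+s[0]*d1,o2+s[1]*d2
    return (a+b)/2,np.linalg.norm(a-b)
E
python3 - <<'E'
from h import *
np.set_printoptions(precision=4,suppress=True)
top=cv2.imread("pics/top0.png");hsv=cv2.cvtColor(top,cv2.COLOR_BGR2HSV)
for p in [(186,210),(218,232),(166,248),(197,264)]:
    m=np.zeros(top.shape[:2],np.uint8);cv2.circle(m,p,11,255,-1)
    k=((hsv[...,2]>95)&(hsv[...,1]>90)&(m>0)).astype(np.uint8)
    ys,xs=np.where(k);(c,r)=cv2.minEnclosingCircle(np.c_[xs,ys].astype(np.float32))
    print("ring",p,c,r,xs.size,onplane("top",c,.022))
for nm,p,z in (("dial",(360,201),.056),("pan",(361,255),.078)):
    k=((hsv[...,1]<60)&(hsv[...,2]>130)).astype(np.uint8)
    m=np.zeros_like(k);cv2.circle(m,p,36,1,-1)
    cs,_=cv2.findContours(k&m,cv2.RETR_EXTERNAL,cv2.CHAIN_APPROX_NONE)
    c=max(cs,key=cv2.contourArea);e=cv2.fitEllipse(cv2.convexHull(c));print(nm,e,onplane("top",e[0],z))
print("post top (scene/top guesses)",cross("top",(361,249),"scene",(256,141)))
for n,p in (("jar",(290,151)),("gourd",(452,229))): print(n,onplane("top",p,.075))
cv2.imwrite("pics/crop0.png",cv2.resize(top[165:295,310:420],None,fx=5,fy=4.6,interpolation=cv2.INTER_CUBIC))
E
```

```text
ring (186, 210) (185.72727966308594, 210.18182373046875) 10.8217134475708 260 [0.606  0.2427 0.022 ]
ring (218, 232) (216.0, 234.0) 10.000100135803223 190 [0.5549 0.1582 0.022 ]
ring (166, 248) (166.0, 248.0) 11.000100135803223 377 [0.5058 0.2756 0.022 ]
ring (197, 264) (197.0, 264.0) 11.000100135803223 345 [0.4758 0.1935 0.022 ]
dial ((359.62451171875, 200.77032470703125), (51.719078063964844, 54.331626892089844), 115.69967651367188) [ 0.6727 -0.1845  0.056 ]
pan ((356.20428466796875, 257.4408264160156), (48.28658676147461, 58.79820251464844), 60.0214729309082) [ 0.5304 -0.183   0.078 ]
post top (scene/top guesses) (array([ 0.5437, -0.1822,  0.1398]), np.float64(0.0036391656236918002))
jar [ 0.7734 -0.001   0.075 ]
gourd [ 0.6247 -0.4041  0.075 ]
```

View pics/crop0.png

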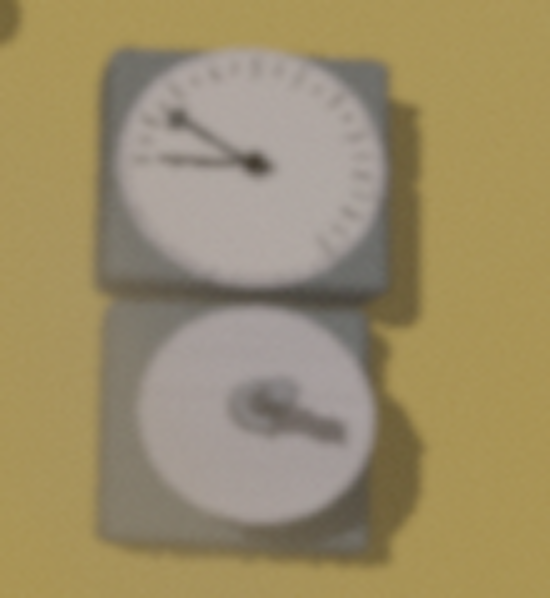

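The crop shows the needle at zero, pointing left in the image. The pointer tip is about 30° clockwise of it at crop (165,108), and the post stands near crop (262,405). I'll go over the scale and look with the wrist camera.

```bash
python3 -m crank '{"xyz":[[40,45,0],[42,45,0],[42,45,0],[42,45,0],[42,45,0],[42,45,0],[42,45,0],[30,45,0]],"yaw":[0,0,0,0,0,0,0,0],"claw":[56,56,56,56,56,56,56,56]}'; python3 -m crank '{"xyz":[[0,0,0],[0,0,0]],"yaw":[0,0],"claw":[56,56]}'
python3 - <<'E'
from h import *
s=env.read_state();print(s["eef_pos"],s["tool_rot"],env.tips_ahead)
c=env.calibration("wrist");im=env.camera("wrist");cv2.imwrite("pics/w1.png",im);print(c)
print(proj("wrist",[.5375,-.184,.145],c))
E
```

```text
time: 1.1
eef_pos: [0.5045, -0.1838, 0.3035]
tool_rot: [-3.101, -0.503, 0.0]
wrist_force: [-0.3, -0.9, -0.0]
finger_gap: 0.0562
grasp_force: 0.0
time: 1.35
eef_pos: [0.503, -0.1856, 0.3034]
tool_rot: [-3.101, -0.503, 0.002]
wrist_force: [-0.4, -0.7, -0.1]
finger_gap: 0.0557
grasp_force: 0.0
[ 0.50298184 -0.18560561  0.30336024] [-3.10094316e+00 -5.02905127e-01  1.94148712e-03] 0.0726
{'K': array([[325.1922621 ,   0.        , 276.04043888],
       [  0.        , 325.1922621 , 207.77077602],
       [  0.        ,   0.        ,   1.        ]]), 'R': array([[ 0.31544855, -0.94893926, -0.0025493 ],
       [-0.90021888, -0.30010042,  0.31550865],
       [-0.30016359, -0.09723182, -0.94891928]]), 't': array([-0.33308034,  0.35544372,  0.51252894])}
[291.00303121 169.4062974 ]
```

View pics/w1.png

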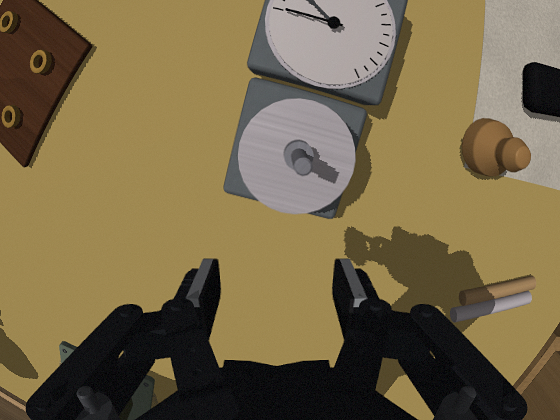

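The wrist view shows the pan near (297,155), the post's top near (303,165), the foot near (298,154), the dial's centre at (335,22), and rings at (41,62) and (10,116).

```bash
python3 - <<'E'
from h import *
np.set_printoptions(precision=4,suppress=True)
c=env.calibration("wrist");im=cv2.imread("pics/w1.png")
hsv=cv2.cvtColor(im,cv2.COLOR_BGR2HSV)
# pan outline -> points on plane -> circle fit
k=((hsv[...,1]<40)&(hsv[...,2]>140)).astype(np.uint8);m=np.zeros_like(k);cv2.circle(m,(297,155),64,1,-1)
cs,_=cv2.findContours(k&m,cv2.RETR_EXTERNAL,cv2.CHAIN_APPROX_NONE);h=cv2.convexHull(max(cs,key=cv2.contourArea))[:,0]
P=np.array([onplane("wrist",p,.078,c)[:2] for p in h])
A=np.c_[2*P,np.ones(len(P))];q=np.linalg.lstsq(A,(P**2).sum(1),rcond=None)[0];print("pan",q[:2],"r",np.sqrt(q[2]+q[:2]@q[:2]))
print("post",onplane("wrist",(303.5,165.5),.145,c),"dial",onplane("wrist",(335,22),.056,c))
# rings
b=((hsv[...,1]>90)&(hsv[...,2]>105)&(hsv[...,0]>15)).astype(np.uint8)
for p in [(41,62),(10,116),(6,22)]: print("ring",onplane("wrist",p,.024,c))
cr=im[110:210,230:370];cv2.imwrite("pics/post1.png",cv2.resize(cr,None,fx=5.7,fy=5.7,interpolation=cv2.INTER_CUBIC))
E
```

```text
pan [ 0.5376 -0.1931] r 0.05427420341975302
post [ 0.5428 -0.1923  0.145 ] dial [ 0.6753 -0.1874  0.056 ]
ring [0.5592 0.1479 0.024 ]
ring [0.4792 0.1907 0.024 ]
ring [0.6068 0.241  0.024 ]
```

View pics/post1.png

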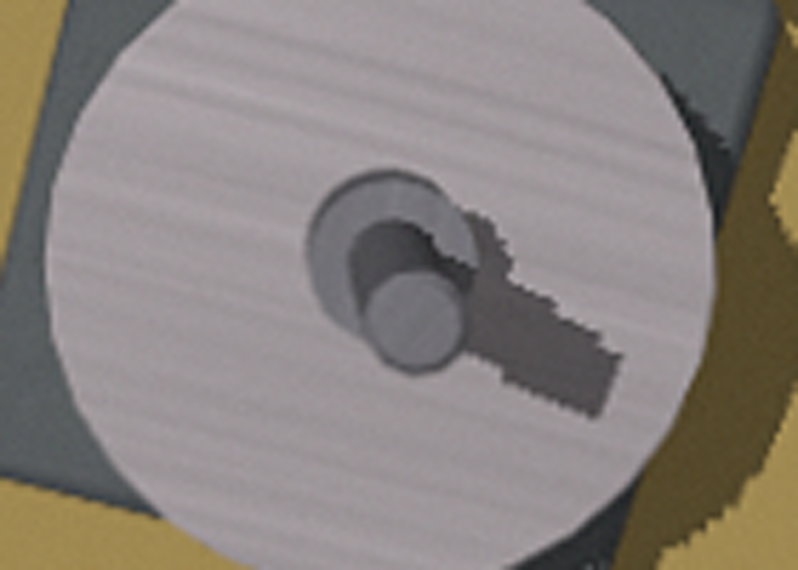

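```bash
python3 -m crank '{"xyz":[[-3,54,0],[-3,54,-10],[-3,54,-20],[-3,54,-20],[-4,54,-20],[-4,54,-20],[-4,53,-13],[0,0,0]],"yaw":[0,0,0,0,0,0,0,0],"claw":[56,56,56,56,56,56,56,56]}'
cat > ring.py <<'E'
from h import *
import sys
def find(z=.024,name=None,S=.03):
    s=env.read_state();c=env.calibration("wrist");im=env.camera("wrist")
    if name:cv2.imwrite(name,im)
    hsv=cv2.cvtColor(im,cv2.COLOR_BGR2HSV)
    k=((hsv[...,1]>90)&(hsv[...,2]>100)).astype(np.uint8)
    k=cv2.morphologyEx(k,cv2.MORPH_OPEN,np.ones((3,3),np.uint8))
    out=[]
    for q in cv2.findContours(k,cv2.RETR_CCOMP,cv2.CHAIN_APPROX_NONE)[0]:
        h=cv2.convexHull(q)[:,0]
        if len(h)<6:continue
        P=np.array([onplane("wrist",p,z,c)[:2] for p in h])
        A=np.c_[2*P,np.ones(len(P))];v=np.linalg.lstsq(A,(P**2).sum(1),rcond=None)[0]
        r=np.sqrt(v[2]+v[:2]@v[:2]);res=np.std(np.hypot(*(P-v[:2]).T)-r)
        if .006<r<.022 and res<.0015: out.append((v[:2],r,res,h.mean(0)))
    return s,out
if __name__=="__main__":
    np.set_printoptions(precision=4,suppress=True)
    s,o=find(name=sys.argv[1]);print(s["time"],s["eef_pos"],s["tool_rot"])
    for x in o:print(*x)
E
python3 ring.py pics/w2.png
```

```text
time: 2.4
eef_pos: [0.4781, 0.1925, 0.1995]
tool_rot: [-3.1, -0.506, 0.005]
wrist_force: [-0.3, 0.5, -0.4]
finger_gap: 0.0558
grasp_force: 0.0
2.4 [0.4781 0.1925 0.1995] [-3.1004 -0.5059  0.0045]
[0.4783 0.1962] 0.008314740790365151 0.00042336795238515816 [273.75   203.9375]
[0.5066 0.2777] 0.008823860745833974 0.00015336580214690628 [185.4118 138.8235]
[0.5599 0.1564] 0.008155500019402196 0.0007695463528392011 [356.5  122.75]
[0.6076 0.2436] 0.008972001517412865 0.0002235119805912812 [266.3889  26.7778]
```

View pics/w2.png

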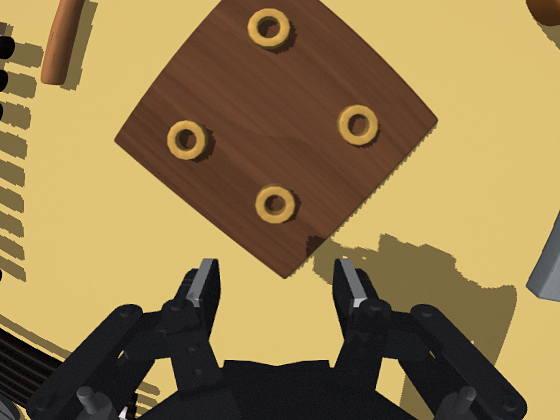

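The wrist view shows the nearest ring centred at (275,204), midway between the fingers, with the other three clear of them. I'll descend on it.

```bash
python3 -m crank '{"xyz":[[0,1.5,-25],[0,1.5,-25],[0,0,-25],[0,0,-20],[0,0,-10],[0,0,-6],[0,0,0],[0,0,0]],"yaw":[0,0,0,0,0,0,0,0],"claw":[56,56,56,56,56,56,56,56]}'; python3 ring.py pics/w3.png
```

```text
time: 3.45
eef_pos: [0.48, 0.1943, 0.0907]
tool_rot: [-3.101, -0.501, -0.003]
wrist_force: [-0.1, -0.8, 0.4]
finger_gap: 0.056
grasp_force: 0.0
3.45 [0.48   0.1943 0.0907] [-3.1012 -0.5015 -0.0026]
[0.4799 0.1974] 0.00678269251952117 0.0007119155235659 [270.5333 273.    ]
[0.5551 0.1535] 0.013386090944108725 0.0003917045676490314 [418.75 176.25]
[0.5074 0.2782] 0.008021287017982454 0.000434318161493402 [123.1176 169.1765]
[0.5086 0.2666] 0.014823946668105482 0.00042441697447165094 [160.5    180.6111]
[0.5597 0.1566] 0.007990903988647026 0.00037537176356353325 [408.7143 139.0714]
```

View pics/w3.png

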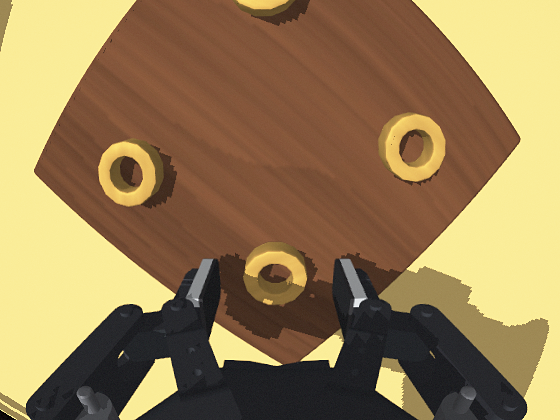

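The ring sits between the pads, centred at about (276,272). I'll compare that with the tool axis at ring height.

```bash
python3 - <<'E'
from h import *
s=env.read_state();p=s["eef_pos"];print(proj("wrist",[p[0],p[1],.024]),onplane("wrist",(276,271),.024),p)
E
python3 -m crank '{"xyz":[[0,0,-3],[0,0,0],[0,0,0],[0,0,0],[0,0,0],[0,0,0]],"yaw":[0,0,0,0,0,0],"claw":[56,28,28,28,28,28]}'
```

```text
[278.20664275 276.3872133 ] [0.48244287 0.19641657 0.024     ] [0.4799184  0.19445405 0.09067946]
time: 4.25
eef_pos: [0.4793, 0.1945, 0.0873]
tool_rot: [-3.101, -0.502, 0.0]
wrist_force: [-2.3, -0.2, 4.8]
finger_gap: 0.0291
grasp_force: 57.3
```

```bash
python3 -m crank '{"xyz":[[0,0,4],[0,0,10],[0,0,20],[0,0,30],[0,0,40],[0,0,0],[0,0,0]],"yaw":[0,0,0,0,0,0,0],"claw":[20,20,20,20,20,20,20]}'; python3 ring.py pics/w4.png | head -1
```

```text
time: 5.12
eef_pos: [0.4789, 0.1942, 0.1906]
tool_rot: [3.101, 0.502, -0.001]
wrist_force: [-0.9, 0.5, -1.5]
finger_gap: 0.0289
grasp_force: 59.3
5.125 [0.4789 0.1942 0.1906] [ 3.1012  0.5017 -0.0008]
```

View pics/w4.png

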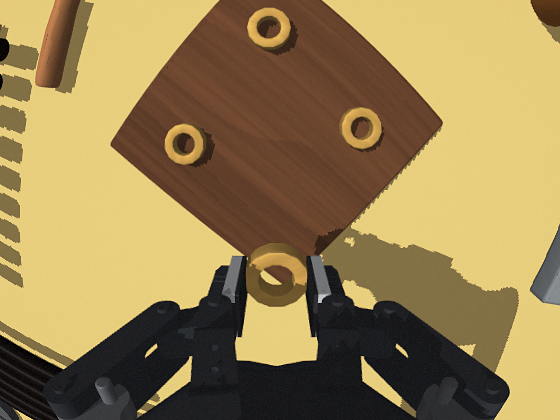

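The ring is gripped between the pads at the tips, with its top face centred near (277,272). I'll carry it over the dark middle of the board to measure its place in the hand.

```bash
python3 -m crank '{"xyz":[[40,15,0],[40,15,0],[40,15,0],[0,0,0],[0,0,0]],"yaw":[0,0,0,0,0],"claw":[20,20,20,20,20]}'
cat > held.py <<'E'
from h import *
from scipy.optimize import least_squares
np.set_printoptions(precision=4,suppress=True)
def fit(P,r):
    f=least_squares(lambda c:np.hypot(*(P-c).T)-r,P.mean(0));return f.x,np.std(f.fun)
def held(name,smin=90,vmin=60):
    s=env.read_state();p=s["eef_pos"];c=env.calibration("wrist");im=env.camera("wrist");cv2.imwrite(name,im)
    hsv=cv2.cvtColor(im,cv2.COLOR_BGR2HSV);h,S,v=cv2.split(hsv)
    k=((h>16)&(h<32)&(S>smin)&(v>vmin)).astype(np.uint8);m=np.zeros_like(k);m[232:312,238:316]=1;k&=m
    k=cv2.morphologyEx(k,cv2.MORPH_OPEN,np.ones((3,3),np.uint8))
    ct=max(cv2.findContours(k,cv2.RETR_EXTERNAL,cv2.CHAIN_APPROX_NONE)[0],key=cv2.contourArea)
    H=cv2.convexHull(ct)[:,0];print("bbox",cv2.boundingRect(ct))
    yaw=np.arctan2(*env_x(s)[::-1]);R=np.array([[np.cos(yaw),np.sin(yaw)],[-np.sin(yaw),np.cos(yaw)]])
    for nm,sel,dz in (("top/low arc",H[:,1]>278,.0633),("bottom/up arc",H[:,1]<258,.0753)):
        Q=H[sel];P=np.array([onplane("wrist",q,p[2]-dz,c)[:2]-p[:2] for q in Q]);x,e=fit(P,.016)
        print(nm,len(Q),"world off mm",x*1e3,"tool off",R@x*1e3,"res",e*1e3)
    cv2.imwrite(name.replace(".png","m.png"),np.hstack([cv2.resize(im[225:320,230:325],None,fx=4,fy=4),cv2.cvtColor(cv2.resize(k[225:320,230:325]*255,None,fx=4,fy=4,interpolation=0),cv2.COLOR_GRAY2BGR)]))
def env_x(s):
    return cv2.Rodrigues(np.array(s["tool_rot"]))[0][:2,0]
if __name__=="__main__":
    import sys;held(sys.argv[1])
E
python3 held.py pics/w5.png
```

```text
time: 5.8
eef_pos: [0.5978, 0.2389, 0.1886]
tool_rot: [3.101, 0.502, -0.007]
wrist_force: [-0.2, -0.4, -1.1]
finger_gap: 0.0291
grasp_force: 59.3
bbox (246, 243, 61, 64)
top/low arc 12 world off mm [-0.128   1.0762] tool off [0.2179 1.0617] res 0.3017119978651453
bottom/up arc 8 world off mm [-2.494   0.3888] tool off [-2.2441  1.1555] res 0.1723023362611244
```

View pics/w5m.png

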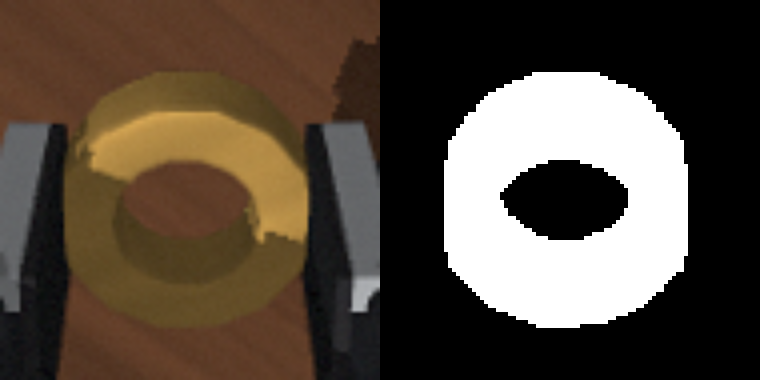

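The crop shows the whole ring, with the top face spanning rows 252.5–306.8 and the bore rows 265–295.8 on the middle column. I'll check it for tilt.

```bash
python3 - <<'E'
from h import *
np.set_printoptions(precision=2,suppress=True)
s=env.read_state();p=s["eef_pos"];c=env.calibration("wrist")
X=cv2.Rodrigues(np.array(s["tool_rot"]))[0][:,0]
def X_at(col,row,dz): return 1e3*X@(onplane("wrist",(col,row),p[2]-dz,c)-p)
Y=cv2.Rodrigues(np.array(s["tool_rot"]))[0][:,1]
for dz in (.0573,.0603,.0633,.0663,.0693):
    o=[X_at(276,r,dz) for r in (252.5,306.8,265,295.8)]
    b=X_at(276,243,dz+.012)
    w=[1e3*Y@(onplane("wrist",(q,279),p[2]-dz,c)-p) for q in (245.6,307.2)]
    print(dz,"outer",np.array(o[:2]),o[0]-o[1],"bore",np.array(o[2:]),o[2]-o[3],"bottom front",b,"width",w,w[1]-w[0])
E
```

```text
0.0573 outer [ 17.51 -11.64] 29.15464045175939 bore [11.3  -5.23] 16.528504461613252 bottom front 16.58868529218094 width [np.float64(-14.860675103846505), np.float64(13.12025355004768)] 27.980928653894185
0.0603 outer [ 16.03 -13.81] 29.842942880642784 bore [ 9.67 -7.25] 16.91872055038872 bottom front 15.217110794392918 width [np.float64(-15.194844227813745), np.float64(13.446677074676359)] 28.641521302490105
0.0633 outer [ 14.55 -15.98] 30.53124530952628 bore [ 8.04 -9.26] 17.308936639164084 bottom front 13.845536296605 width [np.float64(-15.529013351781037), np.float64(13.773100599305028)] 29.302113951086064
0.0663 outer [ 13.07 -18.15] 31.21954773840977 bore [  6.42 -11.28] 17.699152727939452 bottom front 12.473961798817083 width [np.float64(-15.863182475748278), np.float64(14.09952412393367)] 29.962706599681947
0.0693 outer [ 11.59 -20.32] 31.907850167293155 bore [  4.79 -13.3 ] 18.089368816714916 bottom front 11.102387301029164 width [np.float64(-16.19735159971557), np.float64(14.425947648562348)] 30.623299248277917
```

The ring is held level. Relative to the tool it appears at x −0.65 mm and y −0.85 mm. Next I'll view the post at the same depth, from behind it.

```bash
python3 -m crank '{"xyz":[[0,-30,40],[-14,-59,20],[-14,-59,0],[-14,-59,0],[-14,-59,0],[-14,-59,0],[-14,-60,0],[-14,-60,0]],"yaw":[0,0,0,0,0,0,0,0],"claw":[20,20,20,20,20,20,20,20]}'; python3 -m crank '{"xyz":[[0,0,-10],[0,0,-9],[0,0,0],[0,0,0]],"yaw":[0,0,0,0],"claw":[20,20,20,20]}'
python3 - <<'E'
from h import *
s=env.read_state();p=s["eef_pos"];print(p,s["wrist_force"])
c=env.calibration("wrist");im=env.camera("wrist");cv2.imwrite("pics/w6.png",im)
a=proj("wrist",[.5421,-.1921,.145],c);print("pred",a)
x,y=np.round(a).astype(int);x0,y0=x-40,y-40
g=cv2.cvtColor(im,cv2.COLOR_BGR2GRAY)[y0:y0+80,x0:x0+80]
b=cv2.resize(g,None,fx=4,fy=4,interpolation=cv2.INTER_CUBIC)
o=cv2.HoughCircles(b,cv2.HOUGH_GRADIENT_ALT,1.5,20,param1=100,param2=.6,minRadius=35,maxRadius=75)
print(x0,y0,o)
z=cv2.resize(im[y0:y0+80,x0:x0+80],None,fx=7,fy=7,interpolation=cv2.INTER_CUBIC)
for i in range(0,80,10): cv2.putText(z,str(x0+i),(i*7,10),0,.35,(0,0,255));cv2.putText(z,str(y0+i),(0,i*7+4),0,.35,(0,0,255));cv2.line(z,(i*7,14),(i*7,20),(0,0,255));cv2.line(z,(24,i*7),(30,i*7),(0,0,255))
cv2.imwrite("pics/post6.png",z)
E
```

```text
time: 6.85
eef_pos: [0.4996, -0.2055, 0.2504]
tool_rot: [-3.101, -0.502, 0.0]
wrist_force: [0.9, 0.7, -0.8]
finger_gap: 0.0291
grasp_force: 59.5
time: 7.35
eef_pos: [0.5018, -0.2029, 0.2313]
tool_rot: [-3.1, -0.505, 0.0]
wrist_force: [-0.5, 0.4, -0.7]
finger_gap: 0.0298
grasp_force: 59.5
[ 0.50182523 -0.2029449   0.23134428] [-0.46577011  0.42322164 -0.71855751]
pred [283.32532403 182.31087053]
243 142 [[[160.5     154.5      52.97896]
  [160.5     154.5      43.11164]]]
```

View pics/post6.png

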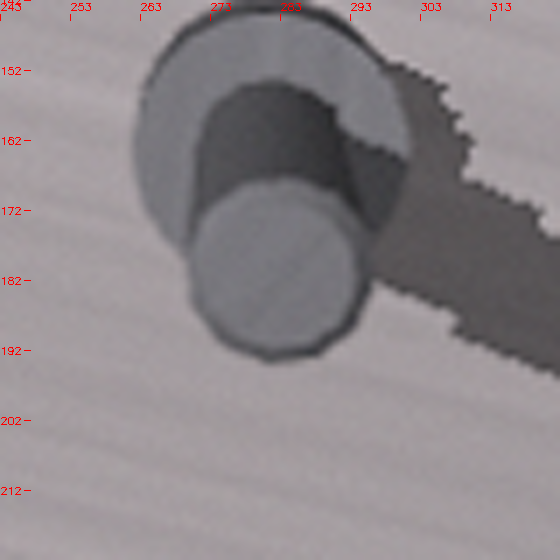

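The post's top disc is centred at about (282.8,180.4), and Hough agrees at (283.1,180.6). The wide foot sits above it in the image.

```bash
python3 - <<'E'
from h import *
for i in range(2):
    s=env.read_state();p=s["eef_pos"];c=env.calibration("wrist")
    P=onplane("wrist",(282.8,180.4),.145,c);print(p,P,"go mm",1e3*(P-p)[:2]-np.array([-.89,.60]))
    env.camera("wrist")
E
```

```text
[ 0.50200054 -0.2032246   0.23161522] [ 0.54310862 -0.19187358  0.145     ] go mm [41.99808671 10.75101676]
[ 0.50209203 -0.20346253  0.23177893] [ 0.54317318 -0.19216296  0.145     ] go mm [41.97115723 10.69956915]
```

```bash
python3 -m crank '{"xyz":[[14,3.6,0],[14,3.6,0],[14,3.5,0],[0,0,0],[0,0,0]],"yaw":[0,0,0,0,0],"claw":[20,20,20,20,20]}'; python3 -m crank '{"xyz":[[0,0,-4],[0,0,-4],[0,0,-3],[0,0,-3],[0,0,-2],[0,0,-2],[0,0,0],[0,0,0]],"yaw":[0,0,0,0,0,0,0,0],"claw":[20,20,20,20,20,20,20,20]}'
cat > look.py <<'E'
from h import *
import sys
np.set_printoptions(precision=4,suppress=True)
def dial():
    im=env.camera("top");c=env.calibration("top");g=cv2.cvtColor(im,cv2.COLOR_BGR2GRAY)
    return im,g
F=[];T=[]
for i in range(6):
    s=env.read_state();F.append(s["wrist_force"]);T.append(s["torque"]);im=env.camera("wrist")
print("F",np.mean(F,0),"sd",np.std(F,0)[2],"T",np.mean(T,0),"p",s["eef_pos"],s["time"])
cv2.imwrite(sys.argv[1],im)
E
python3 look.py pics/w7.png
```

```text
time: 8.12
eef_pos: [0.5435, -0.1936, 0.2312]
tool_rot: [-3.101, -0.502, 0.001]
wrist_force: [0.5, -0.3, -0.1]
finger_gap: 0.0289
grasp_force: 59.5
time: 9.12
eef_pos: [0.5437, -0.1938, 0.2135]
tool_rot: [3.101, 0.502, 0.0]
wrist_force: [-0.8, 0.0, -0.5]
finger_gap: 0.0292
grasp_force: 59.5
F [-0.1446  0.2494 -0.2665] sd 0.454898790239633 T [ 0.0093 -0.0041  0.0035] p [ 0.5437 -0.1937  0.2136] 9.375
```

```bash
cat > needle.py <<'E'
from h import *
import sys
from scipy.signal import find_peaks
Z=.057
def profile(n,name,c,C):
    g=cv2.cvtColor(cv2.imread(name),cv2.COLOR_BGR2GRAY).astype(np.float32)
    A=np.radians(np.arange(0,360,.5));out=[]
    for r in np.arange(.022,.049,.001):
        px=np.array([proj(n,[C[0]+r*np.cos(a),C[1]+r*np.sin(a),Z],c) for a in A],np.float32)
        out.append(cv2.remap(g,px[:,0][None],px[:,1][None],cv2.INTER_LINEAR,borderValue=255)[0])
    return np.degrees(A),np.array(out)
def report(n,name,c,C):
    # angle in deg, world ccw from +x; needle grows clockwise = falling angle
    A,o=profile(n,name,c,C);m=np.median(o)
    for nm,sl in (("22-31",slice(0,10)),("32-39",slice(10,18)),("41-48",slice(19,None))):
        d=m-o[sl].mean(0);pk,pr=find_peaks(np.r_[d,d],height=18,distance=8)
        print(nm,[(A[i%720],round(float(d[i%720]))) for i in pk if 20<=i<740])
if __name__=="__main__":
    n=sys.argv[1];c=env.calibration(n)
    print("hub px",proj(n,[.675,-.187,Z],c))
E
python3 - <<'E'
from needle import *
ct=env.calibration("top")
C=onplane("top",(361.4,200.4),Z,ct)[:2];print(C);report("top","pics/top0.png",ct,C)
cw=env.calibration("wrist");print(proj("wrist",[.675,-.187,Z],cw))
im=cv2.imread("pics/w7.png");g=cv2.cvtColor(im,cv2.COLOR_BGR2GRAY)
u=np.round(proj("wrist",[.675,-.187,Z],cw)).astype(int);print(u)
env_im=env.camera("top");cv2.imwrite("pics/top7.png",env_im);report("top","pics/top7.png",ct,C)
print(np.abs(env_im.astype(int)-cv2.imread("pics/top0.png"))[180:222,338:385].mean())
E
```

```text
[ 0.67389292 -0.18852953]
22-31 [(np.float64(65.0), 38), (np.float64(94.5), 44)]
32-39 [(np.float64(63.50000000000001), 44), (np.float64(91.5), 38)]
41-48 [(np.float64(63.50000000000001), 65), (np.float64(92.5), 34)]
[328.87821764  39.21067053]
[329  39]
22-31 [(np.float64(65.0), 40), (np.float64(94.5), 45), (np.float64(238.50000000000003), 18), (np.float64(243.0), 18)]
32-39 [(np.float64(63.50000000000001), 46), (np.float64(91.5), 39), (np.float64(237.49999999999997), 89), (np.float64(243.0), 89), (np.float64(248.99999999999997), 88), (np.float64(253.0), 87)]
41-48 [(np.float64(64.0), 67), (np.float64(92.5), 35), (np.float64(210.5), 88), (np.float64(246.49999999999997), 71), (np.float64(251.0), 71), (np.float64(255.49999999999997), 72), (np.float64(262.5), 73), (np.float64(278.50000000000006), 88)]
19.296352583586625
```

The needle hasn't moved from zero (94.5°), so the ring is threaded and not pressing. The pointer sits about 0.50 rad on. I'll lower gently.

```bash
python3 -m crank '{"xyz":[[0,0,-5],[0,0,-6],[0,0,-6],[0,0,-6],[0,0,-6],[0,0,-5],[0,0,-3],[0,0,0]],"yaw":[0,0,0,0,0,0,0,0],"claw":[20,20,20,20,20,20,20,20]}'; python3 look.py pics/w8.png; python3 -m crank '{"xyz":[[0,0,-2],[0,0,-2],[0,0,-1],[0,0,-1],[0,0,-1],[0,0,-1],[0,0,0],[0,0,0]],"yaw":[0,0,0,0,0,0,0,0],"claw":[20,20,20,20,20,20,20,20]}'; python3 look.py pics/w9.png; python3 - <<'E'
from needle import *
im=env.camera("top");cv2.imwrite("pics/top8.png",im);report("top","pics/top8.png",env.calibration("top"),[.67389,-.18853])
E
```

```text
time: 10.48
eef_pos: [0.5435, -0.1937, 0.1762]
tool_rot: [-3.101, -0.502, 0.001]
wrist_force: [0.1, 0.4, -0.2]
finger_gap: 0.0289
grasp_force: 59.5
F [ 0.087  -0.1031 -0.2444] sd 0.3316652568064858 T [0.0001 0.0175 0.0133] p [ 0.5438 -0.1938  0.1768] 10.725
time: 11.78
eef_pos: [0.5436, -0.1937, 0.1685]
tool_rot: [-3.101, -0.502, -0.0]
wrist_force: [0.0, 0.8, -1.1]
finger_gap: 0.0287
grasp_force: 59.5
F [ 0.1035  0.3122 -0.5784] sd 0.7697304589140759 T [-0.0092  0.0068  0.0022] p [ 0.5436 -0.1937  0.1685] 12.025
22-31 [(np.float64(65.0), 39), (np.float64(94.5), 44), (np.float64(243.0), 53)]
32-39 [(np.float64(64.0), 45), (np.float64(91.5), 39), (np.float64(214.50000000000003), 86), (np.float64(243.0), 77), (np.float64(250.00000000000003), 75), (np.float64(256.5), 77), (np.float64(261.0), 78), (np.float64(265.5), 80), (np.float64(269.50000000000006), 81)]
41-48 [(np.float64(63.50000000000001), 67), (np.float64(92.5), 34), (np.float64(196.50000000000003), 86), (np.float64(225.5), 68), (np.float64(232.5), 69), (np.float64(240.5), 71), (np.float64(244.5), 71), (np.float64(254.5), 70), (np.float64(285.5), 80)]
```

The needle is still at zero, so the ring isn't resting yet. I'll continue in small steps.

```bash
cat > nd.py <<'E'
from needle import *
im=env.camera("top");cv2.imwrite("pics/t.png",im)
A,o=profile("top","pics/t.png",env.calibration("top"),[.67389,-.18853]);d=np.median(o)-o[:14].mean(0)
for lo,hi in ((20,110),):
    pk,_=find_peaks(d,height=15,distance=6);print("needle peaks",[(A[i],round(float(d[i]))) for i in pk if lo<A[i]<hi])
print(env.read_state()["eef_pos"],env.read_state()["time"])
E
python3 -m crank '{"xyz":[[0,0,-1],[0,0,-1],[0,0,-0.5],[0,0,0]],"yaw":[0,0,0,0],"claw":[20,20,20,20]}'; python3 nd.py;python3 -m crank '{"xyz":[[0,0,-1],[0,0,-1],[0,0,0],[0,0,0]],"yaw":[0,0,0,0],"claw":[20,20,20,20]}'; python3 nd.py
```

```text
time: 12.62
eef_pos: [0.5436, -0.1937, 0.1659]
tool_rot: [-3.101, -0.502, 0.0]
wrist_force: [0.1, -0.1, -0.1]
finger_gap: 0.0291
grasp_force: 59.5
needle peaks [(np.float64(65.5), 44), (np.float64(81.0), 42)]
[ 0.54358338 -0.19372352  0.16593706] 12.675
time: 13.18
eef_pos: [0.5436, -0.1937, 0.164]
tool_rot: [3.101, 0.502, 0.0]
wrist_force: [-0.6, 0.1, 0.3]
finger_gap: 0.0291
grasp_force: 59.6
needle peaks [(np.float64(65.5), 51)]
[ 0.5436434  -0.19373102  0.16402551] 13.225
```

The needle moved 13° and then about 28°, so the ring now rests fully on the foot near its equilibrium depth. I'll release and rise.

```bash
python3 -m crank '{"xyz":[[0,0,0.5],[0,0,0],[0,0,0],[0,0,0]],"yaw":[0,0,0,0],"claw":[32,40,52,56]}'; python3 -m crank '{"xyz":[[0,0,5],[0,0,15],[0,0,25],[0,0,30],[0,0,20],[0,0,0],[0,0,0],[0,0,0]],"yaw":[0,0,0,0,0,0,0,0],"claw":[56,56,56,56,56,56,56,56]}'; python3 nd.py
```

```text
time: 13.72
eef_pos: [0.5436, -0.1937, 0.1645]
tool_rot: [-3.101, -0.502, -0.0]
wrist_force: [0.6, 0.4, 0.2]
finger_gap: 0.0562
grasp_force: 0.0
time: 14.72
eef_pos: [0.5429, -0.1934, 0.2581]
tool_rot: [-3.1, -0.501, 0.003]
wrist_force: [-0.0, -1.3, 0.1]
finger_gap: 0.0563
grasp_force: 0.0
needle peaks [(np.float64(68.5), 70)]
[ 0.54297563 -0.19341229  0.25813097] 14.775
```

The merged peak at 68.5° shows the needle at about 71–72°, roughly 0.40 rad, so it is short of the pointer at 65°. A second ring is needed.

```bash
python3 -m crank '{"xyz":[[2,49,0],[2,50,0],[2,50,-10],[2,50,-16],[2,50,-16],[2,50,-16],[3,49,0],[0,0,0]],"yaw":[0,0,0,0,0,0,0,0],"claw":[56,56,56,56,56,56,56,56]}'; python3 -m crank '{"xyz":[[0,0,0],[0,0,0]],"yaw":[0,0],"claw":[56,56]}'; python3 ring.py pics/w10.png
```

```text
time: 15.78
eef_pos: [0.5578, 0.1574, 0.2003]
tool_rot: [-3.099, -0.509, 0.003]
wrist_force: [0.0, -1.1, 0.3]
finger_gap: 0.0563
grasp_force: 0.0
time: 16.02
eef_pos: [0.5586, 0.153, 0.2013]
tool_rot: [3.101, 0.499, -0.001]
wrist_force: [0.7, -0.8, 1.0]
finger_gap: 0.0562
grasp_force: 0.0
16.025 [0.5586 0.153  0.2013] [ 3.1014  0.4991 -0.0008]
[0.5066 0.2784] 0.00887886293758659 0.00037744998668771805 [123.2    215.2667]
[0.5597 0.1561] 0.008540638459902418 0.00029474515583215573 [273.7333 200.9333]
[0.5988 0.2797] 0.012036123310398708 0.0008587233727292311 [141.1818 111.8182]
[0.6077 0.2441] 0.009012528194497865 0.00015261939238099109 [184.0556 113.5556]
[0.6186 0.2681] 0.016592731155053803 0.0011180394341296811 [157.4  90.7]
```

```bash
python3 -m crank '{"xyz":[[1,1,-25],[1,0.5,-25],[0,0,-25],[0,0,-20],[0,0,-12],[0,0,-6.5],[0,0,0],[0,0,0]],"yaw":[0,0,0,0,0,0,0,0],"claw":[56,56,56,56,56,56,56,56]}'; python3 -m crank '{"xyz":[[0,0,0],[0,0,0],[0,0,0],[0,0,0],[0,0,0]],"yaw":[0,0,0,0,0],"claw":[44,28,20,20,20]}';  python3 -m crank '{"xyz":[[0,0,4],[0,0,10],[0,0,20],[0,0,30],[0,0,36],[0,0,0],[0,0,0]],"yaw":[0,0,0,0,0,0,0],"claw":[20,20,20,20,20,20,20]}'
```

```text
time: 17.08
eef_pos: [0.5613, 0.1559, 0.0888]
tool_rot: [3.101, 0.502, 0.003]
wrist_force: [0.0, -1.0, 1.2]
finger_gap: 0.0562
grasp_force: 0.0
time: 17.7
eef_pos: [0.5612, 0.1559, 0.0891]
tool_rot: [-3.101, -0.502, -0.002]
wrist_force: [-0.3, 0.0, 6.4]
finger_gap: 0.0284
grasp_force: 58.8
time: 18.58
eef_pos: [0.5604, 0.1557, 0.1883]
tool_rot: [-3.101, -0.502, -0.0]
wrist_force: [0.2, -0.3, -1.4]
finger_gap: 0.0285
grasp_force: 59.2
```

```bash
python3 -m crank '{"xyz":[[13,28,0],[13,28,0],[12,27,0],[0,0,0],[0,0,0]],"yaw":[0,0,0,0,0],"claw":[20,20,20,20,20]}'; sed -i 's/\.0633/.0651/;s/\.0753/.0771/' held.py; python3 held.py pics/w11.png; python3 - <<'E'
import cv2,numpy as np
# bore of the held ring, A and B alike
for n in ("w5","w11"):
    h,S,v=cv2.split(cv2.cvtColor(cv2.imread(f"pics/{n}.png"),cv2.COLOR_BGR2HSV))
    k=((h>16)&(h<32)&(S>90)&(v>60)).astype(np.uint8);m=np.zeros_like(k);m[232:312,238:316]=1
    cs,hi=cv2.findContours(k&m,cv2.RETR_CCOMP,cv2.CHAIN_APPROX_NONE)
    b=max([c for c,x in zip(cs,hi[0]) if x[3]>=0],key=cv2.contourArea);print(n,"bore hole",cv2.boundingRect(b))
E
```

```text
time: 19.2
eef_pos: [0.5975, 0.2382, 0.1863]
tool_rot: [3.1, 0.502, -0.005]
wrist_force: [0.3, -0.3, -0.6]
finger_gap: 0.0287
grasp_force: 59.3
bbox (247, 242, 60, 64)
top/low arc 15 world off mm [-0.7215  0.9122] tool off [-0.3968  1.0933] res 0.29383259832020175
bottom/up arc 14 world off mm [-3.0652  0.1169] tool off [-2.8718  1.0781] res 0.1609208148899313
w5 bore hole (259, 264, 34, 22)
w11 bore hole (260, 264, 33, 22)
```

The second ring sits in the hand within about half a millimetre of the first, so I'll reuse the same post position.

```bash
python3 -m crank '{"xyz":[[0,-20,35],[-9,-59,14],[-9,-59,0],[-9,-59,0],[-9,-59,0],[-9,-59,0],[-9,-59,0],[0,-58,0]],"yaw":[0,0,0,0,0,0,0,0],"claw":[20,20,20,20,20,20,20,20]}'; python3 -m crank '{"xyz":[[0,0,0],[0,0,0],[0,0,0],[0,0,0]],"yaw":[0,0,0,0],"claw":[20,20,20,20]}'; python3 look.py pics/w12.png; python3 nd.py
```

```text
time: 20.25
eef_pos: [0.5427, -0.1955, 0.2368]
tool_rot: [-3.101, -0.499, 0.001]
wrist_force: [0.4, 0.5, -0.7]
finger_gap: 0.0281
grasp_force: 59.4
time: 20.75
eef_pos: [0.5446, -0.1919, 0.2369]
tool_rot: [-3.1, -0.505, 0.0]
wrist_force: [-0.5, 0.8, -0.9]
finger_gap: 0.0284
grasp_force: 59.5
F [-0.3752  0.0621 -0.4128] sd 0.582941847717593 T [-0.0024  0.0031  0.0091] p [ 0.5448 -0.1927  0.237 ] 21.0
needle peaks [(np.float64(68.0), 70)]
[ 0.54470245 -0.19299331  0.23697814] 21.1
```

```bash
python3 -m crank '{"xyz":[[-1,-0.7,0],[0,0,-4],[0,0,-4],[0,0,-5],[0,0,-4],[0,0,-3],[0,0,-3],[0,0,0]],"yaw":[0,0,0,0,0,0,0,0],"claw":[20,20,20,20,20,20,20,20]}'; python3 look.py pics/w13.png; python3 nd.py
```

```text
time: 22.1
eef_pos: [0.5435, -0.1939, 0.2137]
tool_rot: [-3.101, -0.502, 0.001]
wrist_force: [0.4, 0.5, -1.2]
finger_gap: 0.0283
grasp_force: 59.5
F [-0.0097  0.1137 -0.6097] sd 0.6799756678798141 T [ 0.0012 -0.0014 -0.0152] p [ 0.5437 -0.194   0.2142] 22.35
needle peaks [(np.float64(68.0), 69)]
[ 0.5436911  -0.1939479   0.21414228] 22.45
```

The ring is threaded and the needle hasn't moved. I'll lower towards the first ring.

```bash
python3 -m crank '{"xyz":[[0,0,-5],[0,0,-6],[0,0,-6],[0,0,-6],[0,0,-5],[0,0,-3],[0,0,-2],[0,0,0]],"yaw":[0,0,0,0,0,0,0,0],"claw":[20,20,20,20,20,20,20,20]}'; python3 nd.py; python3 -m crank '{"xyz":[[0,0,-1],[0,0,-1],[0,0,-0.5],[0,0,0]],"yaw":[0,0,0,0],"claw":[20,20,20,20]}'; python3 nd.py
```

```text
time: 23.45
eef_pos: [0.5436, -0.1939, 0.1809]
tool_rot: [-3.101, -0.502, 0.0]
wrist_force: [1.2, 0.2, -0.4]
finger_gap: 0.0289
grasp_force: 59.5
needle peaks [(np.float64(68.0), 70)]
[ 0.54368291 -0.19397871  0.18109399] 23.5
time: 24.0
eef_pos: [0.5436, -0.1939, 0.1784]
tool_rot: [-3.101, -0.502, 0.0]
wrist_force: [-0.8, 0.0, -0.2]
finger_gap: 0.0285
grasp_force: 59.5
needle peaks [(np.float64(68.0), 69)]
[ 0.54355606 -0.19392962  0.1784313 ] 24.05
```

```bash
python3 -m crank '{"xyz":[[0,0,-1],[0,0,-0.5],[0,0,0],[0,0,0]],"yaw":[0,0,0,0],"claw":[20,20,20,20]}'; python3 nd.py
```

```text
time: 24.55
eef_pos: [0.5436, -0.1939, 0.177]
tool_rot: [3.101, 0.502, 0.0]
wrist_force: [0.8, -0.1, 0.4]
finger_gap: 0.0281
grasp_force: 59.5
needle peaks [(np.float64(64.0), 51)]
[ 0.54363462 -0.19395262  0.17701761] 24.6
```

Contact: the needle is moving. I'll take it down to the resting depth and then release.

```bash
python3 -m crank '{"xyz":[[0,0,-1],[0,0,-0.8],[0,0,0],[0,0,0]],"yaw":[0,0,0,0],"claw":[20,20,20,20]}'; python3 nd.py; python3 -m crank '{"xyz":[[0,0,0],[0,0,0],[0,0,0],[0,0,0]],"yaw":[0,0,0,0],"claw":[32,40,52,56]}'; python3 -m crank '{"xyz":[[0,0,5],[0,0,15],[0,0,25],[0,0,30],[0,0,20],[0,0,0],[0,0,0],[0,0,0]],"yaw":[0,0,0,0,0,0,0,0],"claw":[56,56,56,56,56,56,56,56]}'; python3 nd.py
```

```text
time: 25.1
eef_pos: [0.5437, -0.194, 0.1752]
tool_rot: [3.101, 0.502, 0.0]
wrist_force: [0.7, -0.4, 0.2]
finger_gap: 0.0286
grasp_force: 59.5
needle peaks [(np.float64(51.0), 39), (np.float64(63.50000000000001), 46)]
[ 0.543638   -0.1939429   0.17520816] 25.15
time: 25.65
eef_pos: [0.5436, -0.1939, 0.1752]
tool_rot: [3.101, 0.502, 0.0]
wrist_force: [0.1, -0.5, -0.1]
finger_gap: 0.0562
grasp_force: 0.0
time: 26.65
eef_pos: [0.5429, -0.1936, 0.2688]
tool_rot: [-3.1, -0.501, 0.003]
wrist_force: [-0.6, 0.0, -0.0]
finger_gap: 0.0559
grasp_force: 0.0
needle peaks [(np.float64(54.5), 43), (np.float64(63.0), 48)]
[ 0.5429902  -0.19358851  0.26881035] 26.7
```

The needle is at about 54° and the pointer at about 63.5°, so the needle looks past it. I'll confirm from close with the wrist camera over the dial.

```bash
python3 -m crank '{"xyz":[[15,0,20],[15,0,20],[15,0,10],[10,0,0],[0,0,0],[0,0,0],[0,0,0]],"yaw":[0,0,0,0,0,0,0],"claw":[56,56,56,56,56,56,56]}'; python3 - <<'E'
from needle import *
np.set_printoptions(precision=4,suppress=True)
c=env.calibration("wrist");im=env.camera("wrist");cv2.imwrite("pics/w14.png",im)
u=proj("wrist",[.675,-.188,Z],c);g=cv2.cvtColor(im,cv2.COLOR_BGR2GRAY)
x,y=np.round(u).astype(int);w=22
k=(cv2.blur(g,(5,5))[max(y-w,0):y+w,x-w:x+w]);_,_,p,_=cv2.minMaxLoc(k);hub=(x-w+p[0],max(y-w,0)+p[1])
k2=(g<60).astype(np.uint8);k2=cv2.morphologyEx(k2,cv2.MORPH_OPEN,cv2.getStructuringElement(2,(7,7)))
n,l,st,ce=cv2.connectedComponentsWithStats(k2);i=min(range(1,n),key=lambda i:np.hypot(*(ce[i]-u)));print(u,hub,ce[i],st[i])
C=onplane("wrist",ce[i],Z,c)[:2];print(C);report("wrist","pics/w14.png",c,C)
h,S,v=cv2.split(cv2.cvtColor(im,cv2.COLOR_BGR2HSV));b=((h>14)&(h<32)&(S>90)).astype(np.uint8)
q=np.round(proj("wrist",[.543,-.192,.10],c)).astype(int);m=np.zeros_like(b);cv2.circle(m,tuple(int(t) for t in q),38,1,-1)
cs=cv2.findContours(b&m,cv2.RETR_EXTERNAL,cv2.CHAIN_APPROX_NONE)[0];cc=max(cs,key=cv2.contourArea);print("rings",q,cv2.boundingRect(cc),cv2.contourArea(cc))
print("expected hull top/bottom",[proj("wrist",[.543+dx,-.192+dy,zz],c).round(1).tolist() for dx,dy,zz in ((.016,0,.089),(-.016,0,.113),(0,.016,.113),(0,-.016,.113))])
E
python3 nd.py; python3 ring.py pics/w15.png | tail -5
```

```text
time: 27.58
eef_pos: [0.598, -0.1938, 0.3195]
tool_rot: [-3.101, -0.501, 0.002]
wrist_force: [0.2, -0.0, -0.4]
finger_gap: 0.056
grasp_force: 0.0
[296.3086 108.7361] (np.int64(291), np.int64(107)) [292.3482 110.125 ] [287 104  12  13 112]
[ 0.6724 -0.1847]
22-31 [(np.float64(48.00000000000001), 152), (np.float64(61.50000000000001), 113)]
32-39 [(np.float64(48.00000000000001), 150), (np.float64(63.0), 109)]
41-48 [(np.float64(48.5), 135), (np.float64(58.5), 103), (np.float64(65.0), 102)]
rings [258 242] (243, 224, 32, 38) 627.0
expected hull top/bottom [[263.6, 223.8], [252.6, 262.3], [241.2, 243.1], [273.6, 252.9]]
needle peaks []
[ 0.59821199 -0.19390441  0.31990702] 27.675
27.675 [ 0.5982 -0.1939  0.3199] [-3.101  -0.5014  0.0008]
[ 0.5023 -0.1999] 0.019125309733518493 0.0007858498306478461 [254.6429 243.3571]
```

The close view puts the needle at 48°, well past the pointer at about 62°. Both rings are seated where expected, and the gripper is clear. I'll hand the job in.

```bash
python3 -c "
from rig import env
print(env.close_job())"
```

```text
the job is handed in; nothing more can be done
None
```

I threaded two rings onto the post; after the second, the needle settled about 14° past the pointer, the two spare rings were left on the board, and the job was handed in at about 28 s.

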